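# Set the knife guide of a slicing board one hole over

### The job

The lemon is to be sliced at a slant next, so set the slicing board's swinging knife guide one hole towards the end of the fence where the lemon lies: hook a fingertip under the red pad of the spring pin's pull ring to lift the pin out of its hole, swing the guide to the next hole, let the pin spring fully home and take the hand away. Lift by the underside of the pad, gently and without gripping the ring; only that one hole, and that way. Do not lift or shove the board, and leave the lemon, onion, tumbler and salt shaker where they are.

Things in the scene. Friction and masses are not known exactly. Their poses are not given: they have to be found in the camera images.
- slicing_board: Beech slicing board, 260 (x) x 270 (y) x 32 mm, 2.3 to 3.2 kg, loose; origin under its centre. Its +x points roughly to the robot's left: fence 50 mm high on that side, inlaid steel quadrant on the -x side. The knife guide's pivot: a vertical axis 90 mm from the centre towards +x. Quadrant: five 11 mm holes, 15 degrees (47 mm) apart, 180 mm from the pivot, the middle one on the board's x axis.
- ring_underside (a point): Middle of the underside of the red pad in the ring's top bow, the place to hook: 180 mm from the pivot, 110 mm above the worktop with the pin home. The ring, 6 mm steel wire, stands upright, its opening facing along the arm: 48 mm wide and 37 mm high inside below the pad; beyond it, towards the pivot, 50 mm are free up to blade posts. Rigid with the pin, it moves only up and down in the arm.
- ring_pad: The red pad itself: a 30 mm long, 5 mm thick rod lying crosswise under the ring's top bow; origin in its middle, x along the arm towards the pivot, y crosswise, z up.
- knife_guide (a joint): Angle of the knife guide (flat aluminium arm from the pivot to the quadrant; thin blade posts up to 95 mm above the worktop), rad: 0 in the middle hole, where it starts (arm along the board's -x); positive: ring swung to the board's +y. Next holes at +0.262 and -0.262, end holes at +-0.524. It turns easily and stays where left; pin home, it is locked but for some 0.008 of play.
- index_pin (a joint): Lift of the spring index pin with its ring, m: 0 fully home in a hole, 0.007 tip just out on the quadrant's surface, 0.015 top stop. The spring pulls it down with about 4.5 N at 0 and 8 N at the top; let go between holes the tip rides on the quadrant (reads about 0.007) and drops in by itself as it comes over a hole.
- lemon: Yellow lemon, 77 x 51 x 52 mm, loose on the board at one end of the fence (board's +y or -y half); origin under its middle. It shows to which side the guide goes. (Other fruit lies far off on the worktop.)
- onion: Brown onion, 78 mm wide and 85 mm high, loose on the board at the other end of the fence; origin under its middle.
- tumbler: Drinking glass, 80 mm wide, 91 mm high, loose on the worktop; origin under its middle.
- salt_shaker: Salt shaker, 44 mm wide, 90 mm high, loose on the worktop; origin under its middle.
Things that resemble listed ones, but are neither listed nor needed, are in the scene too. There is more than one size of the lemon; the job needs the smaller.

How it is judged:
On the way, in this order (a step that is already met when the one before it is completed fails the run):
1. the pin is lifted out of the middle hole by the underside of the ring's red pad (value of joint index_pin above 0.0075 m and contact force between the fingers and ring_pad above 1.5 N and value of joint knife_guide between -0.05 and 0.05 rad), for 0.1 s.
2. the guide is swung to the next hole on the lemon's side (((y of lemon in the frame of slicing_board above 0 m and value of joint knife_guide between 0.2168 and 0.3068 rad) or (y of lemon in the frame of slicing_board below 0 m and value of joint knife_guide between -0.3068 and -0.2168 rad))), for 0.05 s.
At the end, for the whole second after the job is handed in: The guide stands in the next hole on the lemon's side (0.262 rad, within 0.02) with the pin sprung fully home (within 1.2 mm), the board at rest (((y of lemon in the frame of slicing_board above 0 m and value of joint knife_guide between 0.2418 and 0.2818 rad) or (y of lemon in the frame of slicing_board below 0 m and value of joint knife_guide between -0.2818 and -0.2418 rad)) and value of joint index_pin below 0.0012 m and linear speed of slicing_board below 0.01 m/s); the robot touches nothing.
It fails at once if the guide is swung well past the next hole, or half a hole to the wrong side (value of joint knife_guide above 0.4 rad or value of joint knife_guide below -0.4 rad or (y of lemon in the frame of slicing_board above 0 m and value of joint knife_guide below -0.13 rad) or (y of lemon in the frame of slicing_board below 0 m and value of joint knife_guide above 0.13 rad)).
It fails at once if the board is lifted, tipped or shoved more than 20 mm (distance of slicing_board from where it was at the start of the episode above 0.02 m or height (world z) of slicing_board above 0.006 m or angle between slicing_board's own z axis and vertical above 0.05 rad).
It fails at once if the ring is wrenched or squeezed with more than 30 N (contact force between the fingers and index_pin above 30 N).
It fails at once if the lemon, onion, tumbler or salt shaker is moved more than 20 mm or lifted (distance of any of lemon, onion, tumbler, salt_shaker from where it was at the start of the episode above 0.02 m or height (world z) of any of lemon, onion above 0.044 m or height (world z) of any of tumbler, salt_shaker above 0.012 m).
It also fails if it takes over 50 s, if anything falls off the work surface, if the arm or the gripper's body presses on something with over 40 N, if the wrist force passes 120 N, or if a joint passes its speed limit or range.

### The arm

A 7-joint arm with a two-finger parallel gripper is mounted at the origin on a cart in front of the work surface, level with it; the furniture and walls round the work are solid. World frame = base frame: x ahead of the robot, y to its left, z up, the work surface at z = 0. Lengths are in m, angles in rad, forces in N, time in s.
With the tool pointing down it reaches from about 0.4 to 0.85 m from the base axis. Payload 10.4 kg.
Tool frame: the origin (TCP) lies at the very end of the fingers, on their centre line; the grasp point (between the pads) lies 19 mm behind it; z points along the fingers, y is the line along which they close (so a half turn about z gives the same grasp; the last joint's range is limited). The gripper opens to 87 mm and grips with 3 to 60 N. Pads are 19 mm wide; open, the fingers measure 117 mm over their backs; the gripper's body (75 mm by 190 mm) begins 51 mm behind the grasp point.
Start: joints at [-1.176, 0.332, -0.065, 1.46, 0.022, 1.35, -0.088], TCP at [0.254, 0.571, 0.223] pointing down, gripper open.
Joint ranges: [-2.6, 2.6], [-0.5, 2.12], [-1.47, 1.34], [0.16, 2.42], [-1.27, 4.41], [0.06, 2.06], [-2.6, 2.6]. Speed limits (rad/s): [2.22, 2.22, 2.79, 2.79, 3.14, 3.14, 3.14].

### API

Orientations are given as a unit quaternion [x, y, z, w].
In Python, from bench import * gives the robot as it stands.
- The arm moves only by the tool step_arm, never from a script. Its arguments are lists of equal length, an entry for each row: "delta_pos": the shift along the world's x, y, z in units of 25 mm (1.0 is 25 mm), a list of three; "turn": the turn about the world's z in units of 0.12 rad (1.0 is 0.12 rad). In form: {"delta_pos": [[tx, ty, tz], ...], "turn": [turn, ...]}. A call has 1 to 12 rows; each row shifts and turns the commanded pose from where the row before left it; what a row does not reach is not made up. A row lasts 1/10 s, in which the tool goes at most 50 mm and 8.59 degrees, less where a joint would pass 70% of its speed; a pose out of reach is approached as far as the arm can. A call with a number of a shift or a turn outside -1 to 1 is refused whole. A call with a gripper value outside its range is refused whole. "grip" is the closure, from 0 (fully open) to 1 (shut), set as the call begins (left out, the last holds). The fingers move at their own pace and stop on an object; "newtons" is the grip in N (left out, the last holds). Time passes only in rows, so rows that do not move let the fingers close. It gives the time, the measured TCP pose, the force, the opening and the grip force at its end, in the units of the state.
- read_state(): the state, without advancing time (a new reading comes with each control period).
- camera(name): name is "scene" or "side" or "wrist"; returns a dict with "image" (480x640x3 uint8, red, green, blue), "z_map" (480x640 float32, m along the optical axis (not along the pixel's ray), 0 where there is no reading), "mtx" (3x3 intrinsics, pixels), "view" (4x4, takes a point from world to camera coordinates). Camera axes: x right, y up, looking along -z (the intrinsics and any distortion apply to the point x, -y, -z); pixel columns grow to the right and rows downward; lengths in m; the calibration is good to about 2 mm. A picture is of the moment at which its call begins.
- close_job(): hands the job in; it is judged then, once.
The state is a dict: "time": time; "joint_positions": joint angles; "joint_vel": joint speeds; "joint_torque": joint torques, N m; "ee_pos": TCP position; "eef_rot": TCP orientation; "ft_force": force on the tool from outside, world axes, zero at the start; "torque": the same for the moment, N m; "width": finger opening in m; "grip_force": force on a finger pad.
Only numpy, scipy, OpenCV 4.12 (cv2) and the standard library are available. Lean on these libraries where they do the work, as an engineer would, in place of code of your own. Each camera call takes 0.05 s, during which the arm holds its last target. There are 200 camera calls.

## Working session

There is one attempt and no reset: what is moved stays moved. The work goes in short steps, Python scripts to look and compute and a tool call to move; the robot and the scene stay as the last step left them, time stands still between calls to the robot, and variables do not carry over. Pictures are saved under pics/ and viewed, at most 10 in all, crops included, and the job is handed in when it is done.

Besides the shell and the picture viewer there is one more tool, called after "Emit:" as name(argument=value, ...) on one line, values as JSON. step_arm: Moves the arm, as the interface text tells. Shifts and turns lie within -1 to 1; 1 stands for 25 mm of shift or 0.12 rad of turn. Its arguments: {"type":"object","properties":{"delta_pos":{"type":"array"},"turn":{"type":"array"},"grip":{"type":"number"},"newtons":{"type":"number"}},"required":["delta_pos","turn"]}

```bash
mkdir -p pics
cat > h.py <<'E'
from bench import *
import numpy as np, cv2
def cloud(c):
    K=np.array(c["mtx"]);z=c["z_map"];v,u=np.mgrid[0:480,0:640]
    p=np.stack([(u-K[0,2])/K[0,0]*z,-(v-K[1,2])/K[1,1]*z,-z,np.ones_like(z)],-1)
    return (p@np.linalg.inv(c["view"]).T)[...,:3]
def save(n,im): cv2.imwrite(f"pics/{n}.png",cv2.cvtColor(im,cv2.COLOR_RGB2BGR))
E
python3 - <<'E'
from h import *
for n in("scene","side"):
    c=camera(n); np.savez(n,**c); save(n,c["image"]); print(n,np.linalg.inv(c["view"])[:3,3])
s=read_state();print(s)
E
```

```text
scene [ 0.24477657 -0.33767007  1.01888228]
side [ 0.22801417 -0.38192569  0.6010051 ]
{'time': 0.1, 'joint_positions': array([-1.17560344,  0.33281282, -0.06468591,  1.4608623 ,  0.02161728,
        1.34988951, -0.08853721]), 'joint_vel': array([ 9.44169890e-04, -1.99413834e-03, -7.13698995e-05,  4.08370402e-04,
        7.93181299e-04,  4.76678670e-04, -2.09223245e-03]), 'joint_torque': array([ 1.33993246e-03, -6.24545503e+01,  2.43977259e-02, -3.90713632e+01,
       -6.15135022e-02,  3.66888894e-02,  5.48423293e-05]), 'ee_pos': array([0.25346622, 0.57091862, 0.22182851]), 'eef_rot': array([ 2.07393828e-01,  9.78257325e-01, -6.31167781e-04, -9.35071927e-05]), 'ft_force': array([ 0.50324196,  0.79261927, -0.73122402]), 'torque': array([ 0.00091093, -0.00695677, -0.05828385]), 'grip_force': 0.0, 'width': 0.0869035539528192}
```

View pics/scene.png

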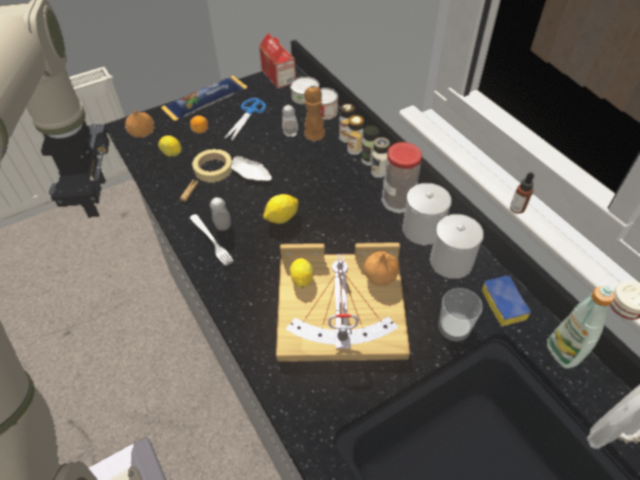

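View pics/side.png

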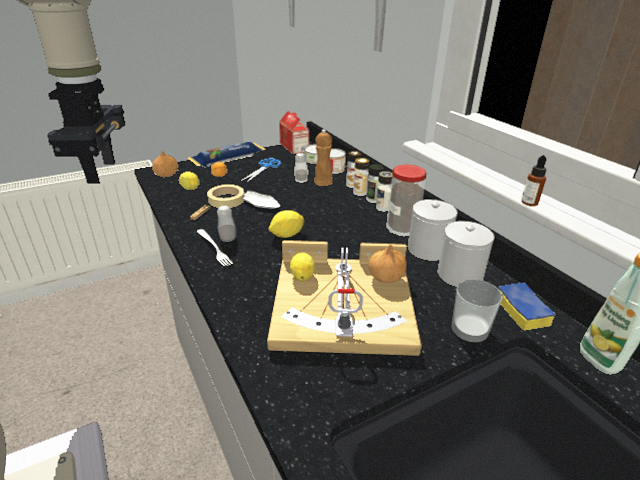

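The side and scene views show these objects:

| Object | Scene pixels | Where |
|---|---|---|
| Small lemon | (301,272) | on the board, left end of the fence, robot side |
| Larger lemon | (281,208) | on the worktop |
| Another lemon | (170,146) | far off |
| Brown onion | (382,268) | on the board, right end of the fence |
| Red pad | (343,317) | on the ring; side view (346,291) |

The lemon on the board is the one meant. Next I measure.

Run:
```python
from h import *
for n in("scene","side"):
    c=np.load(n+".npz");P=cloud(c);im=c["image"].astype(int)
    hsv=cv2.cvtColor(c["image"],cv2.COLOR_RGB2HSV)
    red=(im[...,0]>120)&(im[...,1]<70)&(im[...,2]<70); red[:230]=0;red[:,:300]=0;red[:,380:]=0
    q=P[red];print(n,"red",red.sum(),q.mean(0),q.min(0),q.max(0))
    nb,lab,st,ce=cv2.connectedComponentsWithStats(((hsv[...,0]>23)&(hsv[...,0]<34)&(hsv[...,1]>200)&(hsv[...,2]>100)).astype(np.uint8))
    for i in range(1,nb):
        if st[i,4]>120:q=P[lab==i];print(" yellow",ce[i].round(),np.median(q,0).round(3),np.ptp(q,0).round(3))
    # board top
    m=(abs(P[...,2]-.032)<.004)&(hsv[...,1]>60)&(hsv[...,0]<30)
    nb,lab,st,ce=cv2.connectedComponentsWithStats(m.astype(np.uint8));i=1+st[1:,4].argmax();q=P[lab==i]
    r=cv2.minAreaRect(q[:,:2].astype(np.float32));print(" board",r,cv2.boxPoints(r).round(3).tolist())
    m=(abs(P[...,2]-.0)<.0)
c=np.load("side.npz")
a=cv2.resize(c["image"][230:360,260:430],None,fx=4.4,fy=4.4,interpolation=2); save("crop1",a)
a=cv2.resize(c["image"][60:200,30:140],None,fx=4,fy=4,interpolation=2); save("crop2",a)
c=camera("wrist");save("wrist",c["image"]);print(np.linalg.inv(c["view"]).round(3))
```

```text
<stdin>:6: RuntimeWarning: Mean of empty slice.
  ret = um.true_divide(
Traceback (most recent call last):
ValueError: zero-size array to reduction operation minimum which has no identity
```

Run:
```python
from h import *
for n in("scene","side"):
    c=np.load(n+".npz");P=cloud(c);im=c["image"].astype(int)
    hsv=cv2.cvtColor(c["image"],cv2.COLOR_RGB2HSV)
    red=(im[...,0]>1.8*im[...,1])&(im[...,0]>1.8*im[...,2])&(im[...,0]>110); red[:270]=0;red[335:]=0;red[:,325:]&=True;red[:,:325]=0;red[:,365:]=0
    red&=(abs(P[...,2]-.112)<.02)
    q=P[red];print(n,"red",red.sum(),q.mean(0),q.min(0) if len(q) else 0,q.max(0) if len(q) else 0)
    nb,lab,st,ce=cv2.connectedComponentsWithStats(((hsv[...,0]>23)&(hsv[...,0]<34)&(hsv[...,1]>200)&(hsv[...,2]>100)).astype(np.uint8))
    for i in range(1,nb):
        if st[i,4]>120:q=P[lab==i];print(" yellow",ce[i].round(),np.median(q,0).round(3),np.ptp(q,0).round(3))
    m=(abs(P[...,2]-.032)<.004)&(hsv[...,1]>60)&(hsv[...,0]<30)
    nb,lab,st,ce=cv2.connectedComponentsWithStats(m.astype(np.uint8));i=1+st[1:,4].argmax();q=P[lab==i]
    r=cv2.minAreaRect(q[:,:2].astype(np.float32));print(" board",r,cv2.boxPoints(r).round(3).tolist())
c=np.load("side.npz")
a=cv2.resize(c["image"][230:360,260:430],None,fx=4.4,fy=4.4,interpolation=2); save("crop1",a)
a=cv2.resize(c["image"][60:200,30:140],None,fx=4,fy=4,interpolation=2); save("crop2",a)
c=camera("wrist");save("wrist",c["image"]);print(np.linalg.inv(c["view"]).round(3))
```

```text
scene red 34 [0.56633878 0.12745911 0.11799071] [0.55575105 0.12117957 0.11536468] [0.57610438 0.1335344  0.12121294]
 board ((0.6127580404281616, 0.20497196912765503), (0.26188570261001587, 0.2695387899875641), 59.259483337402344) [[0.4300000071525574, 0.16099999845027924], [0.6620000004768372, 0.024000000208616257], [0.7960000038146973, 0.24899999797344208], [0.5640000104904175, 0.38600000739097595]]
side red 64 [0.56593145 0.12625716 0.11776419] [0.55390529 0.11815536 0.11471242] [0.57963591 0.13407937 0.12037317]
 board ((0.6125628352165222, 0.20500382781028748), (0.2639485001564026, 0.2698456645011902), 59.22144317626953) [[0.42899999022483826, 0.16099999845027924], [0.6610000133514404, 0.023000000044703484], [0.7960000038146973, 0.24899999797344208], [0.5640000104904175, 0.3869999945163727]]
[[ 0.405 -0.882 -0.243  0.187]
 [ 0.915  0.39   0.108  0.601]
 [-0.001 -0.266  0.964  0.385]
 [ 0.     0.     0.     1.   ]]
```

View pics/crop1.png

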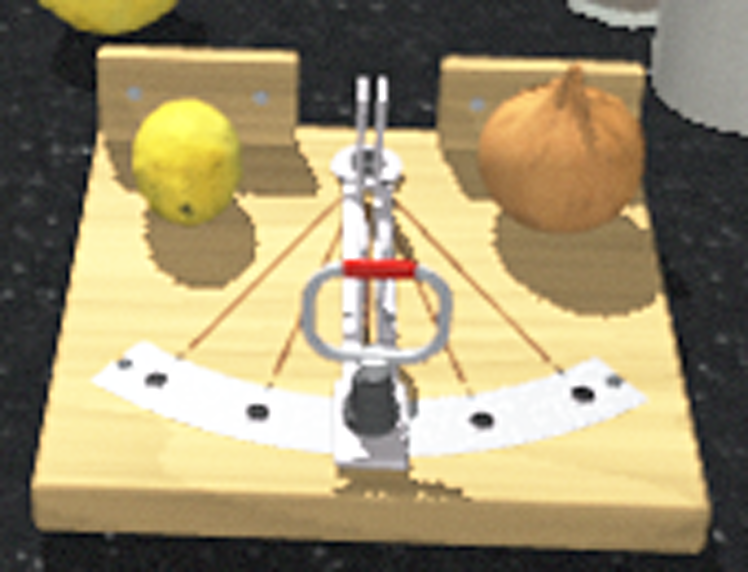

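View pics/crop2.png

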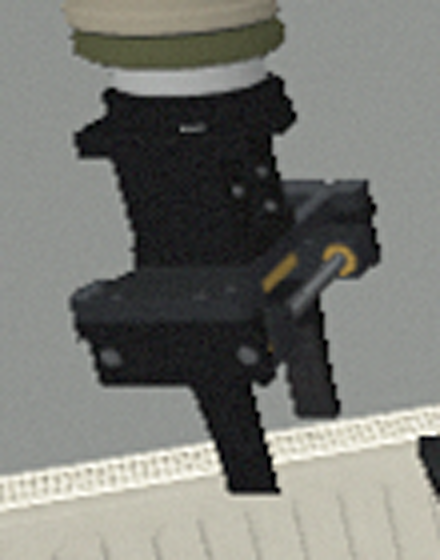

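View pics/wrist.png

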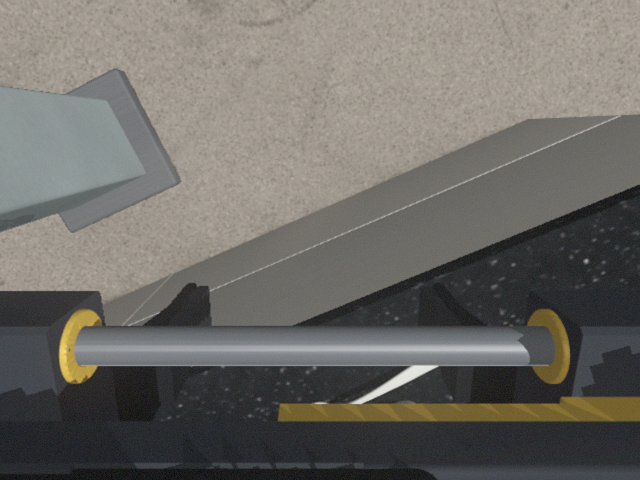

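The crop confirms the lemon at the left (robot-side) end of the fence, the onion at the right end, and the ring with its red pad in the middle hole. The wrist picture shows two jagged fingers at about (180,340) and (450,340). The moves only turn the tool about the vertical, so I need the finger shape to know what can hook under the pad.

Run:
```python
from h import *
from scipy.spatial.transform import Rotation as R
s=read_state();M=R.from_quat(s["eef_rot"]).as_matrix()
print(M.round(3))
W=camera("wrist")
for n,c in(("wrist",W),("side",np.load("side.npz")),("scene",np.load("scene.npz"))):
    P=(cloud(c)-s["ee_pos"])@M; P=P[(c["z_map"]>0)]
    P=P[(abs(P[:,0])<.06)&(abs(P[:,1])<.08)&(P[:,2]>-.11)&(P[:,2]<.02)]
    print(n,len(P))
    for z in np.arange(-.08,.01,.006):
        q=P[abs(P[:,2]-z)<.003]
        for sg in(-1,1):
            k=q[q[:,1]*sg>0]
            if len(k): print(round(z*1e3),sg,len(k),"x",(k[:,0].min()*1e3).round(),(k[:,0].max()*1e3).round(),"y",(k[:,1].min()*1e3).round(),(k[:,1].max()*1e3).round())
a=cv2.resize(W["image"][260:440,90:530],None,fx=1.8,fy=1.8,interpolation=2)
a=cv2.convertScaleAbs(a,alpha=3,beta=10);save("crop3",a)
```

```text
[[-0.914  0.406 -0.   ]
 [ 0.406  0.914 -0.001]
 [-0.    -0.001 -1.   ]]
wrist 78774
-80 -1 2315 x 5.0 39.0 y -68.0 -0.0
-80 1 2112 x 11.0 39.0 y 1.0 71.0
-74 -1 1074 x 1.0 39.0 y -70.0 -47.0
-74 1 861 x 6.0 39.0 y 48.0 72.0
-68 -1 718 x -4.0 15.0 y -51.0 -47.0
-68 1 498 x 2.0 15.0 y 48.0 52.0
-62 -1 597 x -9.0 12.0 y -50.0 -47.0
-62 1 417 x -2.0 12.0 y 48.0 50.0
-56 -1 485 x -11.0 9.0 y -49.0 -47.0
-56 1 352 x -7.0 9.0 y 48.0 49.0
-50 -1 877 x -11.0 5.0 y -49.0 -43.0
-50 1 838 x -10.0 5.0 y 43.0 49.0
-44 -1 167 x -10.0 1.0 y -44.0 -43.0
-44 1 172 x -10.0 1.0 y 43.0 44.0
-38 -1 238 x -10.0 12.0 y -56.0 -43.0
-38 1 246 x -10.0 12.0 y 43.0 56.0
-32 -1 292 x -9.0 12.0 y -55.0 -43.0
-32 1 293 x -9.0 12.0 y 44.0 55.0
-26 -1 319 x 4.0 12.0 y -54.0 -43.0
-26 1 313 x 4.0 12.0 y 43.0 54.0
-20 -1 278 x 2.0 12.0 y -52.0 -43.0
-20 1 274 x 1.0 12.0 y 43.0 53.0
-14 -1 279 x -2.0 12.0 y -52.0 -43.0
-14 1 278 x -2.0 12.0 y 43.0 53.0
-8 -1 284 x -5.0 12.0 y -52.0 -43.0
-8 1 290 x -5.0 12.0 y 43.0 53.0
-2 -1 205 x -7.0 12.0 y -52.0 -43.0
-2 1 205 x -7.0 12.0 y 44.0 53.0
side 1295
-80 -1 29 x -39.0 -32
[... 1053 characters left out ...]
0 -9.0 y 48.0 53.0
-62 1 8 x -13.0 -9.0 y 47.0 54.0
-56 1 9 x -12.0 -6.0 y 45.0 56.0
-50 1 14 x -8.0 -1.0 y 42.0 53.0
-44 -1 5 x -11.0 9.0 y -58.0 -56.0
-44 1 7 x -7.0 -1.0 y 41.0 47.0
-38 -1 20 x -12.0 10.0 y -58.0 -53.0
-38 1 9 x -3.0 2.0 y 42.0 46.0
-32 -1 22 x -12.0 10.0 y -57.0 -50.0
-32 1 13 x -12.0 5.0 y 41.0 53.0
-26 -1 23 x -13.0 9.0 y -56.0 -50.0
-26 1 15 x -11.0 8.0 y 43.0 53.0
-20 -1 28 x -13.0 10.0 y -54.0 -44.0
-20 1 19 x -12.0 10.0 y 40.0 53.0
-14 -1 29 x -11.0 11.0 y -55.0 -43.0
-14 1 15 x -12.0 7.0 y 42.0 55.0
-8 -1 30 x -13.0 9.0 y -54.0 -45.0
-8 1 14 x -13.0 -0.0 y 43.0 49.0
-2 -1 17 x -10.0 10.0 y -54.0 -49.0
-2 1 13 x -11.0 -1.0 y 42.0 51.0
4 1 2 x -10.0 -7.0 y 48.0 55.0
```

View pics/crop3.png

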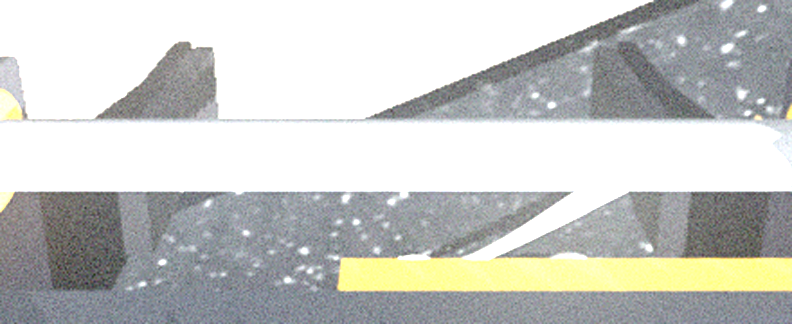

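The finger profile shows straight vertical fingers. Their only upward-facing face is a 4.5 mm step 51 mm above the tip, and it can't get under the pad past the ring's lower wire. So the tool has to lean for a true hook. The moves don't tilt it directly, but above the wrist's range the arm may lean when it approaches a pose out of reach. I'll test that up in free space, with the fingers closed and turned crosswise.

Emit:
step_arm(delta_pos=[[0,0,1],[0,0,1],[0,0,1],[0,0,1],[0,0,1],[0,0,1],[0,0,1],[0,0,1],[0,0,1],[0,0,1],[0,0,1],[0,0,1]], turn=[-1,-1,-1,-1,-1,-1,-1,-1,-1,-1,-1,-1], grip=1, newtons=10)

```text
time: 1.4
ee_pos: [0.2534, 0.5711, 0.5235]
eef_rot: [0.802, 0.597, 0.0, 0.0]
ft_force: [0.4, 0.4, -0.2]
width: 0.0028
grip_force: 0.0
```

Emit:
step_arm(delta_pos=[[0,0,1],[0,0,1],[0,0,1],[0,0,1],[0,0,1],[0,0,1],[0,0,1],[0,0,1]], turn=[-1,0,0,0,0,0,0,0])

```text
time: 2.2
ee_pos: [0.2385, 0.5371, 0.6222]
eef_rot: [0.834, 0.548, 0.056, -0.036]
ft_force: [0.5, -0.2, 0.9]
width: 0.0004
grip_force: 0.0
```

```bash
python3 -c "
from h import *
s=read_state();print(s['joint_positions'].round(3),s['ee_pos'],s['eef_rot'].round(3))"
```

```text
[-1.45   0.327  0.402  0.642 -0.155  2.058 -1.565] [0.23853042 0.53711784 0.62215599] [ 0.834  0.548  0.056 -0.036]
```

The wrist joint is saturated (q6 = 2.058) and the tool now leans about 8°. Next: does the lean persist on moving back down?

Emit:
step_arm(delta_pos=[[0,0,-1],[0,0,-1],[0,0,-1]], turn=[0,0,0])

```text
time: 2.5
ee_pos: [0.2386, 0.5374, 0.5457]
eef_rot: [0.834, 0.548, 0.056, -0.036]
ft_force: [0.7, 0.6, 0.1]
width: 0.0003
grip_force: 0.0
```

```bash
python3 -c "
from h import *
from scipy.spatial.transform import Rotation as R
s=read_state();print(s['joint_positions'].round(3),s['ee_pos'],s['eef_rot'].round(3),R.from_quat(s['eef_rot']).as_matrix().round(3))"
```

```text
[-1.523  0.203  0.384  0.972 -0.079  1.847 -1.584] [0.23858502 0.53735165 0.54569562] [ 0.834  0.548  0.056 -0.036] [[ 0.392  0.918  0.054]
 [ 0.91  -0.396  0.121]
 [ 0.133  0.001 -0.991]]
```

The lean persists, because each row is rebased on the reached pose. So I keep pushing up to build it.

Emit:
step_arm(delta_pos=[[0,0,1],[0,0,1],[0,0,1],[0,0,1],[0,0,1],[0,0,1],[0,0,1],[0,0,1],[0,0,1],[0,0,1],[0,0,1],[0,0,1]], turn=[0,0,0,0,0,0,0,0,0,0,0,0])

```text
time: 3.7
ee_pos: [0.2245, 0.5058, 0.7097]
eef_rot: [0.826, 0.543, 0.127, -0.082]
ft_force: [-0.2, -0.2, -0.8]
width: 0.0008
grip_force: 0.0
```

```bash
cat > st.py <<'E'
from h import *
from scipy.spatial.transform import Rotation as R
s=read_state();M=R.from_quat(s['eef_rot']).as_matrix();z=M[:,2]
print(s['time'],s['joint_positions'].round(3),s['ee_pos'].round(4),'tilt',np.degrees(np.arccos(-z[2])).round(1),'az',np.degrees(np.arctan2(z[1],z[0])).round(1),'toolx',M[:,0].round(3),'tooly',M[:,1].round(3),'F',s['ft_force'].round(1))
E
python3 st.py
```

```text
3.7 [-1.547  0.238  0.517  0.564 -0.165  2.058 -1.567] [0.2245 0.5058 0.7097] tilt 17.4 az 66.2 toolx [0.377 0.876 0.3  ] tooly [ 0.918 -0.396  0.002] F [-0.2 -0.2 -0.8]
```

Emit:
step_arm(delta_pos=[[0.3,0.7,1],[0.3,0.7,1],[0.3,0.7,1],[0.3,0.7,1],[0.3,0.7,1],[0.3,0.7,1]], turn=[0,0,0,0,0,0])

```text
time: 4.3
ee_pos: [0.2535, 0.5749, 0.7428]
eef_rot: [0.815, 0.537, 0.183, -0.118]
ft_force: [0.2, 0.9, -1.4]
width: 0.0004
grip_force: 0.0
```

```bash
python3 st.py
```

```text
4.3 [-1.367  0.439  0.551  0.229 -0.374  2.058 -1.57 ] [0.2535 0.5749 0.7428] tilt 25.2 az 66.2 toolx [0.357 0.832 0.425] tooly [ 0.918 -0.396  0.004] F [ 0.2  0.9 -1.4]
```

Emit:
step_arm(delta_pos=[[-0.2,-0.4,1],[-0.2,-0.4,1],[-0.2,-0.4,1],[-0.2,-0.4,1],[-0.2,-0.4,1],[-0.2,-0.4,1],[-0.2,-0.4,1],[-0.2,-0.4,1],[-0.2,-0.4,1],[-0.2,-0.4,1],[-0.2,-0.4,1],[-0.2,-0.4,1]], turn=[0,0,0,0,0,0,0,0,0,0,0,0])

```text
time: 5.5
ee_pos: [0.1805, 0.4213, 0.8659]
eef_rot: [0.793, 0.522, 0.262, -0.171]
ft_force: [-1.3, 0.1, 0.5]
width: 0.0007
grip_force: 0.0
```

```bash
python3 st.py
```

```text
5.5 [-2.102  0.086  1.063  0.399 -0.148  2.058 -1.586] [0.1805 0.4213 0.8659] tilt 36.5 az 66.5 toolx [0.318 0.739 0.595] tooly [ 0.918 -0.397  0.002] F [-1.3  0.1  0.5]
```

Emit:
step_arm(delta_pos=[[0.2,0.5,1],[0.2,0.5,1],[0.2,0.5,1],[0.2,0.5,1],[0.2,0.5,1],[0.2,0.5,1],[0.2,0.5,1],[0.2,0.5,1],[0.2,0.5,1],[0.2,0.5,1],[0.2,0.5,1],[0.2,0.5,1]], turn=[0,0,0,0,0,0,0,0,0,0,0,0])

```text
time: 6.7
ee_pos: [0.1971, 0.456, 0.9027]
eef_rot: [0.778, 0.511, 0.304, -0.204]
ft_force: [0.2, -0.1, -0.9]
width: 0.0005
grip_force: 0.0
```

```bash
python3 st.py
```

```text
6.7 [-1.571  0.26   1.339  0.162 -0.94   2.058 -1.545] [0.1971 0.456  0.9027] tilt 42.9 az 67.2 toolx [0.293 0.671 0.681] tooly [ 0.919 -0.395 -0.007] F [ 0.2 -0.1 -0.9]
```

Emit:
step_arm(delta_pos=[[-0.3,-0.6,1],[-0.3,-0.6,1],[-0.3,-0.6,1],[-0.3,-0.6,1],[-0.3,-0.6,1],[-0.3,-0.6,1],[-0.3,-0.6,1],[-0.3,-0.6,1],[-0.3,-0.6,1],[-0.3,-0.6,1],[-0.3,-0.6,1],[-0.3,-0.6,1]], turn=[0,0,0,0,0,0,0,0,0,0,0,0])

```text
time: 7.9
ee_pos: [0.1521, 0.3526, 0.9774]
eef_rot: [0.749, 0.492, 0.366, -0.251]
ft_force: [-2.2, 1.0, 0.3]
width: 0.0002
grip_force: 0.0
```

```bash
python3 st.py
```

```text
7.9 [-2.601  0.015  1.34   0.161  0.06   2.058 -1.621] [0.1521 0.3526 0.9774] tilt 52.7 az 67.8 toolx [0.248 0.553 0.796] tooly [ 0.921 -0.389 -0.016] F [-2.2  1.   0.3]
```

The lean is now 53°. The clearance through the ring, perpendicular to the finger, is 42.5·cos37° − 5.5 ≈ 28 mm against a 24 mm finger, so it can fit. Joint 1 is at its limit, so I move away from there, down towards the board, and turn onto the arm's heading of 59°.

Emit:
step_arm(delta_pos=[[0.6,-0.4,-1],[0.6,-0.4,-1],[0.6,-0.4,-1],[0.6,-0.4,-1],[0.6,-0.4,-1],[0.6,-0.4,-1],[0.6,-0.4,-1],[0.6,-0.4,-1]], turn=[0,0,0,0,0,0,0,0])

```text
time: 8.7
ee_pos: [0.2766, 0.3103, 0.8618]
eef_rot: [0.768, 0.49, 0.323, -0.256]
ft_force: [1.7, -0.2, -0.0]
width: 0.0005
grip_force: 0.0
```

```bash
python3 st.py
```

```text
8.7 [-1.894 -0.403  0.437  0.855  0.304  1.781 -1.648] [0.2766 0.3103 0.8618] tilt 48.7 az 71.0 toolx [0.312 0.587 0.747] tooly [ 0.918 -0.389 -0.078] F [ 1.7 -0.2 -0. ]
```

Emit:
step_arm(delta_pos=[[0.2,0.3,1],[0.2,0.3,1],[0.2,0.3,1],[0.2,0.3,1],[0.2,0.3,1],[0.2,0.3,1],[0.2,0.3,1],[0.2,0.3,1],[0.2,0.3,1],[0.2,0.3,1]], turn=[0,0,0,0,0,0,0,0,0,0])

```text
time: 9.7
ee_pos: [0.2991, 0.3524, 0.9543]
eef_rot: [0.757, 0.471, 0.353, -0.283]
ft_force: [0.2, 0.4, 0.0]
width: 0.0004
grip_force: 0.0
```

```bash
python3 st.py
```

```text
9.7 [-2.599 -0.158  1.339  0.322  0.122  1.906 -1.543] [0.2991 0.3524 0.9543] tilt 53.8 az 70.6 toolx [0.308 0.513 0.801] tooly [ 0.913 -0.396 -0.097] F [0.2 0.4 0. ]
```

Emit:
step_arm(delta_pos=[[0.3,0,-0.6],[0.3,0,-0.6],[0.3,-0.2,-0.8],[0.3,-0.2,-0.8],[0.4,-0.4,-1],[0.4,-0.4,-1],[0.4,-0.4,-1],[0.4,-0.4,-1],[0.4,-0.4,-1],[0.4,-0.4,-1],[0.4,-0.4,-1],[0.4,-0.4,-1]], turn=[0,0,0,0,0,0,0,0,0,0,0,0])

```text
time: 10.9
ee_pos: [0.3996, 0.265, 0.7207]
eef_rot: [0.757, 0.471, 0.351, -0.285]
ft_force: [0.8, 1.2, -0.2]
width: 0.0008
grip_force: 0.0
```

```bash
python3 st.py
```

```text
10.9 [-1.259 -0.491  0.55   1.366 -0.217  1.384 -1.164] [0.3996 0.265  0.7207] tilt 53.8 az 70.9 toolx [0.31  0.514 0.8  ] tooly [ 0.914 -0.394 -0.1  ] F [ 0.8  1.2 -0.2]
```

Emit:
step_arm(delta_pos=[[0.3,-0.7,-1],[0.3,-0.7,-1],[0.3,-0.7,-1],[0.3,-0.7,-1],[0.3,-0.7,-1],[0.3,-0.7,-1],[0.3,-0.7,-1],[0.3,-0.7,-1],[0.3,-0.7,-1],[0.3,-0.7,-1],[0.3,-0.7,-1],[0.3,-0.7,-1]], turn=[-0.14,-0.14,-0.14,-0.14,-0.14,-0.14,-0.14,-0.14,-0.14,-0.14,-0.14,-0.14])

```text
time: 12.1
ee_pos: [0.4889, 0.0548, 0.4205]
eef_rot: [0.801, 0.392, 0.378, -0.248]
ft_force: [0.5, 0.7, 0.3]
width: 0.0003
grip_force: 0.0
```

```bash
python3 st.py
```

```text
12.1 [-0.662 -0.457  0.789  1.957 -0.577  1.159 -0.381] [0.4889 0.0548 0.4205] tilt 53.7 az 59.3 toolx [0.407 0.442 0.8  ] tooly [ 0.816 -0.57  -0.1  ] F [0.5 0.7 0.3]
```

The tool is leaning 54° along the arm's heading (59°). The plan is to keep only the tip's upper edge about 12 mm under the rod. The upper edge is 14 mm ahead of the lower one, so the bottom wire stays clear. I go to a pre-approach point 70 mm outside the ring.

Emit:
step_arm(delta_pos=[[0.15,0.05,-1],[0.15,0.05,-1],[0.15,0.05,-1],[0.15,0.05,-1],[0.15,0.05,-1],[0.15,0.05,-1],[0.15,0.05,-1],[0.15,0.05,-1],[0.15,0.05,-1],[0.15,0.05,-1],[0.1,0,-0.8]], turn=[0,0,0,0,0,0,0,0,0,0,0])

```text
time: 13.2
ee_pos: [0.5211, 0.0704, 0.1706]
eef_rot: [0.802, 0.396, 0.369, -0.25]
ft_force: [5.9, 0.4, 4.7]
width: 0.0006
grip_force: 0.0
```

```bash
python3 st.py
python3 - <<'E'
from h import *
A=camera("side");B=camera("wrist")
save("p1",np.hstack([cv2.resize(A["image"][170:380,240:440],(400,420)),cv2.resize(B["image"],(400,300))[:, :].copy() if 0 else cv2.copyMakeBorder(cv2.resize(B["image"],(400,300)),0,120,0,0,0)]))
E
```

```text
13.2 [-0.77   0.194  1.18   2.222 -1.268  1.196  0.484] [0.5211 0.0704 0.1706] tilt 53.0 az 60.4 toolx [0.413 0.451 0.791] tooly [ 0.821 -0.561 -0.109] F [5.9 0.4 4.7]
```

View pics/p1.png

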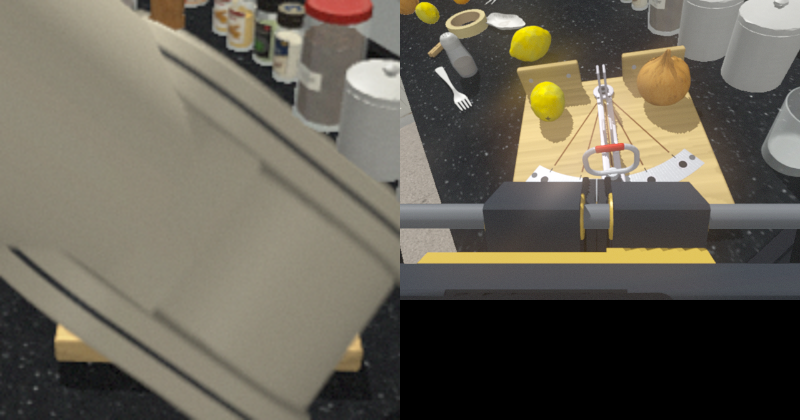

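The wrist view shows the ring straight ahead at (610,150) with the red pad. The side view is blocked by the arm. q5 is at its limit, so I settle one row and look at the scene.

Emit:
step_arm(delta_pos=[[0,0,0]], turn=[0])

```text
time: 13.4
ee_pos: [0.5221, 0.069, 0.1736]
eef_rot: [0.803, 0.393, 0.372, -0.251]
ft_force: [-0.0, -0.2, 1.1]
width: 0.0006
grip_force: 0.0
```

```bash
python3 st.py
python3 - <<'E'
from h import *
A=camera("scene")
save("p2",A["image"][:, :])
E
```

```text
13.4 [-0.768  0.184  1.18   2.222 -1.266  1.192  0.478] [0.5221 0.069  0.1736] tilt 53.3 az 60.1 toolx [0.414 0.445 0.794] tooly [ 0.817 -0.565 -0.11 ] F [-0.  -0.2  1.1]
```

View pics/p2.png

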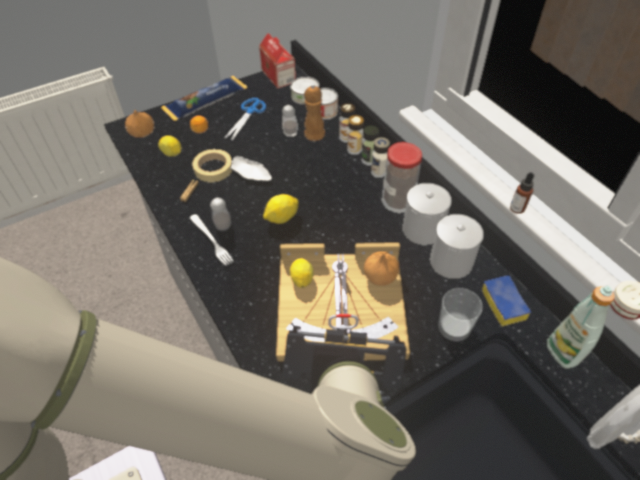

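Nothing is touching and the forearm is clear. I go on down and forward in small steps, watching the orientation.

Emit:
step_arm(delta_pos=[[0.2,0.2,-0.5],[0.2,0.2,-0.5],[0.2,0.2,-0.5],[0.2,0.2,-0.5]], turn=[0,0,0,0])

```text
time: 13.85
ee_pos: [0.5342, 0.0811, 0.1433]
eef_rot: [0.802, 0.395, 0.37, -0.25]
ft_force: [0.3, -0.9, -1.8]
width: 0.0002
grip_force: 0.0
```

```bash
python3 st.py
```

```text
13.85 [-0.147  0.178  0.462  2.201 -1.267  1.049  0.493] [0.5342 0.0811 0.1433] tilt 53.1 az 60.3 toolx [0.413 0.449 0.792] tooly [ 0.82  -0.562 -0.109] F [ 0.3 -0.9 -1.8]
```

Emit:
step_arm(delta_pos=[[0.12,0.13,-0.42],[0.12,0.13,-0.42],[0.12,0.13,-0.42],[0.12,0.13,-0.42],[0.12,0.13,-0.42],[0,0,0]], turn=[0,0,0,0,0,0])

```text
time: 14.45
ee_pos: [0.5481, 0.096, 0.09]
eef_rot: [0.804, 0.395, 0.369, -0.25]
ft_force: [-0.3, -0.9, 0.3]
width: 0.0004
grip_force: 0.0
```

```bash
python3 st.py
cat > pad.py <<'E'
from h import *
import sys
from scipy.spatial.transform import Rotation as R
def red(c):
    im=c["image"].astype(int);P=cloud(c)
    m=(im[...,0]>1.8*im[...,1])&(im[...,0]>1.8*im[...,2])&(im[...,0]>90)&(P[...,2]>.1)&(P[...,2]<.14)&(np.hypot(P[...,0]-.56,P[...,1]-.13)<.08)
    q=P[m];return m.sum(),q.mean(0).round(4),((q-q.mean(0))[:, :2]).std(0).round(4)
s=read_state();M=R.from_quat(s["eef_rot"]).as_matrix()
for n in sys.argv[1:]:
    c=camera(n);k=red(c);print(n,k);
    if k[0]:
        a=np.radians(59.3);u=np.array([np.cos(a),np.sin(a)]);v=np.array([u[1],-u[0]]);e=k[1][:2]-s["ee_pos"][:2];print(' pad rel TCP u,v,z mm',(1e3*e@u).round(1),(1e3*e@v).round(1),(1e3*(k[1][2]-s["ee_pos"][2])).round(1))
        piv=np.array([.5665,.127])+.18*u;w=k[1][:2]-piv;print(' guide angle',(-(np.arctan2(w[1],w[0])-np.arctan2(-u[1],-u[0]))).round(4),'r',np.linalg.norm(w).round(4))
E
python3 pad.py wrist scene
```

```text
14.45 [ 0.433  0.304 -0.205  2.171 -1.263  0.87   0.557] [0.5481 0.096  0.09  ] tilt 52.9 az 60.3 toolx [0.417 0.45  0.79 ] tooly [ 0.819 -0.563 -0.111] F [-0.3 -0.9  0.3]
wrist (np.int64(775), array([0.5628, 0.1285, 0.1187]), array([0.0066, 0.0035]))
 pad rel TCP u,v,z mm 35.4 -4.0 28.7
 guide angle 0.0219 r 0.1806
scene (np.int64(33), array([0.5665, 0.1271, 0.1183]), array([0.0052, 0.0035]))
 pad rel TCP u,v,z mm 36.1 -0.1 28.3
 guide angle 0.0003 r 0.1799
```

The pad is 36 mm ahead along the arm (wrist and scene agree) and centred within a few mm. I slide in under it, level.

Emit:
step_arm(delta_pos=[[0.13,0.27,0],[0.13,0.27,0],[0.13,0.27,0],[0.13,0.27,0],[0.13,0.25,0],[0,0,0]], turn=[0,0,0,0,0,0])

```text
time: 15.15
ee_pos: [0.564, 0.1301, 0.09]
eef_rot: [0.803, 0.395, 0.368, -0.251]
ft_force: [-0.3, 0.3, -0.1]
width: 0.0009
grip_force: 0.0
```

```bash
python3 st.py;python3 pad.py wrist
python3 - <<'E'
from h import *
B=camera("wrist");save("p3",cv2.resize(B["image"][150:420,150:510],(720,540)))
E
```

```text
15.15 [ 0.507  0.331 -0.376  2.149 -1.262  0.777  0.513] [0.564  0.1301 0.09  ] tilt 52.9 az 60.5 toolx [0.416 0.45  0.79 ] tooly [ 0.82  -0.561 -0.112] F [-0.3  0.3 -0.1]
wrist (np.int64(1443), array([0.5653, 0.1268, 0.1185]), array([0.0069, 0.0043]))
 pad rel TCP u,v,z mm -2.2 2.8 28.5
 guide angle 0.0051 r 0.1808
```

View pics/p3.png

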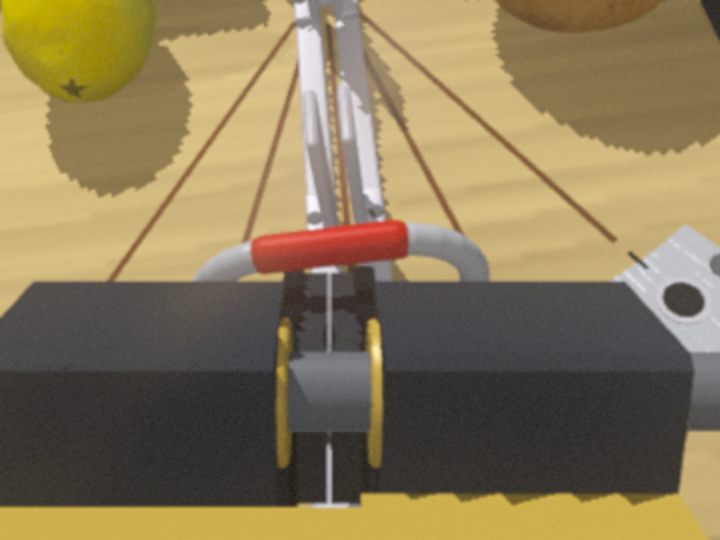

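The fingertips run under the red pad at (330,245), slightly left of its middle, with no force. Now I lift gently.

Emit:
step_arm(delta_pos=[[0,0,0.08],[0,0,0.08],[0,0,0.08],[0,0,0]], turn=[0,0,0,0])

```text
time: 15.65
ee_pos: [0.5638, 0.1291, 0.0955]
eef_rot: [0.804, 0.395, 0.368, -0.251]
ft_force: [0.1, 0.6, -1.0]
width: 0.0006
grip_force: 0.0
```

```bash
python3 st.py;python3 pad.py wrist
```

```text
15.65 [ 0.51   0.319 -0.376  2.148 -1.254  0.784  0.497] [0.5638 0.1291 0.0955] tilt 52.9 az 60.4 toolx [0.417 0.449 0.79 ] tooly [ 0.819 -0.563 -0.113] F [ 0.1  0.6 -1. ]
wrist (np.int64(1328), array([0.5656, 0.1268, 0.1186]), array([0.0068, 0.0043]))
 pad rel TCP u,v,z mm -1.0 2.7 23.1
 guide angle 0.0037 r 0.1806
```

Emit:
step_arm(delta_pos=[[0,0,0.08],[0,0,0.08],[0,0,0.08],[0,0,0]], turn=[0,0,0,0])

```text
time: 16.1
ee_pos: [0.5634, 0.129, 0.1009]
eef_rot: [0.804, 0.395, 0.368, -0.251]
ft_force: [-0.2, -1.5, -5.4]
width: 0.0005
grip_force: 2.7
```

```bash
python3 st.py;python3 pad.py wrist
```

```text
16.1 [ 0.509  0.306 -0.375  2.147 -1.246  0.791  0.48 ] [0.5634 0.129  0.1009] tilt 52.9 az 60.5 toolx [0.418 0.449 0.789] tooly [ 0.819 -0.563 -0.114] F [-0.2 -1.5 -5.4]
wrist (np.int64(1301), array([0.5656, 0.1268, 0.1229]), array([0.0067, 0.0043]))
 pad rel TCP u,v,z mm -0.7 3.0 22.0
 guide angle 0.0037 r 0.1806
```

Pad up 4.3 mm at about 5.5 N, which matches the spring. Another 6 mm.

Emit:
step_arm(delta_pos=[[0,0,0.08],[0,0,0.08],[0,0,0.08],[0,0,0],[0,0,0]], turn=[0,0,0,0,0])

```text
time: 16.65
ee_pos: [0.5635, 0.1291, 0.107]
eef_rot: [0.804, 0.395, 0.368, -0.251]
ft_force: [-2.4, -2.3, -6.9]
width: 0.0008
grip_force: 3.7
```

```bash
python3 st.py;python3 pad.py wrist
```

```text
16.65 [ 0.508  0.294 -0.374  2.145 -1.238  0.799  0.463] [0.5635 0.1291 0.107 ] tilt 52.9 az 60.5 toolx [0.418 0.449 0.79 ] tooly [ 0.819 -0.562 -0.114] F [-2.4 -2.3 -6.9]
wrist (np.int64(1300), array([0.5656, 0.1269, 0.1289]), array([0.0067, 0.0043]))
 pad rel TCP u,v,z mm -0.8 3.0 21.9
 guide angle 0.004 r 0.1805
```

Pin lifted 10.3 mm at 6.9 N with the guide still at 0, so it is clear of the hole. Now I swing along the arc to the lemon's side (world −x, +y), turning with the arm.

Emit:
step_arm(delta_pos=[[-0.15,0.1,0],[-0.15,0.1,0],[-0.15,0.1,0],[-0.15,0.1,0],[0,0,0]], turn=[-0.21,-0.21,-0.21,-0.21,0])

```text
time: 17.2
ee_pos: [0.548, 0.1395, 0.1073]
eef_rot: [0.822, 0.353, 0.38, -0.233]
ft_force: [-0.7, -0.1, -6.7]
width: 0.0002
grip_force: 2.8
```

```bash
python3 st.py;python3 pad.py wrist
```

```text
17.2 [ 0.89   0.288 -0.815  2.232 -1.263  0.62   0.432] [0.548  0.1395 0.1073] tilt 53.0 az 54.7 toolx [0.461 0.404 0.79 ] tooly [ 0.758 -0.642 -0.114] F [-0.7 -0.1 -6.7]
wrist (np.int64(1308), array([0.55  , 0.1372, 0.1291]), array([0.0063, 0.005 ]))
 pad rel TCP u,v,z mm -0.9 2.9 21.8
 guide angle 0.1075 r 0.1807
```

The guide follows (0.107 rad) by pad friction. On to about 0.21.

Emit:
step_arm(delta_pos=[[-0.14,0.12,0],[-0.14,0.12,0],[-0.14,0.12,0],[-0.14,0.12,0],[0,0,0]], turn=[-0.21,-0.21,-0.21,-0.21,0])

```text
time: 17.75
ee_pos: [0.534, 0.1515, 0.1067]
eef_rot: [0.839, 0.311, 0.391, -0.214]
ft_force: [-3.3, -3.2, -6.0]
width: 0.0004
grip_force: 3.7
```

```bash
python3 st.py;python3 pad.py wrist
```

```text
17.75 [ 1.259  0.372 -1.263  2.315 -1.262  0.392  0.389] [0.534  0.1515 0.1067] tilt 52.9 az 49.0 toolx [0.5   0.355 0.79 ] tooly [ 0.69  -0.715 -0.115] F [-3.3 -3.2 -6. ]
wrist (np.int64(1303), array([0.5358, 0.1489, 0.1283]), array([0.0058, 0.0055]))
 pad rel TCP u,v,z mm -1.3 2.8 21.6
 guide angle 0.2094 r 0.1808
```

0.205 rad. Joint 3 is near its limit, so for the last 0.057 rad I shift only and do not turn.

Emit:
step_arm(delta_pos=[[-0.1,0.095,0],[-0.1,0.095,0],[-0.1,0.095,0],[0,0,0]], turn=[0,0,0,0])

```text
time: 18.2
ee_pos: [0.5267, 0.1591, 0.1072]
eef_rot: [0.839, 0.312, 0.391, -0.213]
ft_force: [-1.2, -0.0, -6.3]
width: 0.0004
grip_force: 3.4
```

```bash
python3 st.py;python3 pad.py wrist
```

```text
18.2 [ 1.3    0.384 -1.324  2.333 -1.262  0.365  0.385] [0.5267 0.1591 0.1072] tilt 52.9 az 49.0 toolx [0.499 0.357 0.79 ] tooly [ 0.691 -0.714 -0.114] F [-1.2 -0.  -6.3]
wrist (np.int64(1310), array([0.5282, 0.1563, 0.1287]), array([0.0056, 0.0058]))
 pad rel TCP u,v,z mm -1.7 2.7 21.5
 guide angle 0.2681 r 0.1808
```

0.264 rad, over the next hole. I lower to let the pin drop.

Emit:
step_arm(delta_pos=[[0,0,-0.1],[0,0,-0.1],[0,0,-0.1],[0,0,-0.1],[0,0,-0.1],[0,0,-0.1],[0,0,-0.06],[0,0,0]], turn=[0,0,0,0,0,0,0,0])

```text
time: 19.05
ee_pos: [0.5275, 0.1586, 0.0909]
eef_rot: [0.839, 0.312, 0.392, -0.213]
ft_force: [-0.3, -0.1, 0.9]
width: 0.0004
grip_force: 0.0
```

```bash
python3 st.py;python3 pad.py wrist
```

```text
19.05 [ 1.274  0.469 -1.307  2.338 -1.262  0.296  0.441] [0.5275 0.1586 0.0909] tilt 53.0 az 48.9 toolx [0.499 0.356 0.79 ] tooly [ 0.69  -0.715 -0.114] F [-0.3 -0.1  0.9]
wrist (np.int64(1407), array([0.5285, 0.1558, 0.1186]), array([0.0058, 0.0059]))
 pad rel TCP u,v,z mm -1.8 2.3 27.7
 guide angle 0.2649 r 0.1809
```

The pad is back at its home height (118.6 mm, same as at the start) and the guide reads 0.261. Withdraw straight back out of the ring.

Emit:
step_arm(delta_pos=[[-0.14,-0.14,0],[-0.14,-0.14,0],[-0.14,-0.14,0],[-0.14,-0.14,0],[-0.14,-0.14,0],[-0.14,-0.14,0],[-0.14,-0.14,0]], turn=[0,0,0,0,0,0,0])

```text
time: 19.8
ee_pos: [0.5024, 0.1335, 0.0907]
eef_rot: [0.839, 0.312, 0.392, -0.213]
ft_force: [-0.4, -0.1, 1.0]
width: 0.0004
grip_force: 0.0
```

```bash
python3 st.py;python3 pad.py wrist
```

```text
19.8 [ 1.404  0.412 -1.337  2.383 -1.245  0.389  0.458] [0.5024 0.1335 0.0907] tilt 52.9 az 48.9 toolx [0.499 0.356 0.79 ] tooly [ 0.69  -0.715 -0.113] F [-0.4 -0.1  1. ]
wrist (np.int64(654), array([0.5267, 0.1577, 0.1189]), array([0.0061, 0.0056]))
 pad rel TCP u,v,z mm 33.2 8.6 28.2
 guide angle 0.2794 r 0.1809
```

Out of the ring. Now up and away.

Emit:
step_arm(delta_pos=[[0,0,0.4],[0,0,0.6],[0,0,0.8],[0,0,1],[0,0,1],[0,0,1],[0,0,1],[0,0,0],[0,0,0]], turn=[0,0,0,0,0,0,0,0,0])

```text
time: 20.75
ee_pos: [0.5179, 0.1262, 0.1791]
eef_rot: [0.842, 0.316, 0.377, -0.221]
ft_force: [0.2, 0.1, 0.2]
width: 0.0003
grip_force: 0.0
```

```bash
python3 st.py
python3 - <<'E'
from h import *
import pad
E
python3 pad.py wrist scene
python3 - <<'E'
from h import *
A=camera("scene");B=camera("wrist");save("p4",np.hstack([A["image"][200:440,220:540],cv2.resize(B["image"],(320,240))]))
E
```

```text
20.75 [ 1.331 -0.027 -1.159  2.269 -1.267  0.827  0.212] [0.5179 0.1262 0.1791] tilt 51.9 az 51.0 toolx [0.515 0.365 0.775] tooly [ 0.7   -0.702 -0.134] F [0.2 0.1 0.2]
wrist (np.int64(17), array([0.5324, 0.1532, 0.1188]), array([0.0012, 0.001 ]))
 pad rel TCP u,v,z mm 30.6 -1.3 -60.3
 guide angle 0.2395 r 0.18
scene (np.int64(0), array([nan, nan, nan]), array([nan, nan]))pad.py:7: RuntimeWarning: Mean of empty slice.
  q=P[m];return m.sum(),q.mean(0).round(4),((q-q.mean(0))[:, :2]).std(0).round(4)
  ret = um.true_divide(
  ret = _var(a, axis=axis, dtype=dtype, out=out, ddof=ddof,
  arrmean = um.true_divide(arrmean, div, out=arrmean,
  ret = um.true_divide(
```

View pics/p4.png

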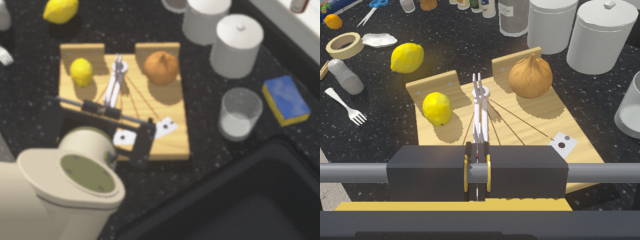

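The picture shows the guide swung towards the lemon, with all objects in place. I clear the view once more and verify the pad.

Emit:
step_arm(delta_pos=[[-0.2,-0.6,0.8],[-0.2,-0.6,0.8],[-0.2,-0.6,0.8],[-0.2,-0.6,0.8],[-0.2,-0.6,0.8],[-0.2,-0.6,0.8],[0,0,0],[0,0,0]], turn=[0,0,0,0,0,0,0,0])

```text
time: 21.75
ee_pos: [0.4885, 0.0346, 0.2988]
eef_rot: [0.842, 0.315, 0.378, -0.221]
ft_force: [-0.8, -0.1, -0.5]
width: 0.0004
grip_force: 0.0
```

```bash
python3 st.py; python3 pad.py wrist scene 2>/dev/null
```

```text
21.75 [ 1.449 -0.271 -0.899  2.125 -1.175  1.32   0.11 ] [0.4885 0.0346 0.2988] tilt 51.9 az 50.8 toolx [0.517 0.363 0.775] tooly [ 0.697 -0.704 -0.135] F [-0.8 -0.1 -0.5]
wrist (np.int64(69), array([0.5303, 0.1569, 0.1194]), array([0.0048, 0.005 ]))
 pad rel TCP u,v,z mm 126.5 -26.5 -179.4
 guide angle 0.2623 r 0.1789
scene (np.int64(0), array([nan, nan, nan]), array([nan, nan]))
```

Guide at 0.262 rad, pad at its home height, and the arm is free of contact. I hand in.

```bash
python3 -c "
from bench import *
print(close_job())"
```

```text
the job is handed in; nothing more can be done
None
```

The knife guide is set one hole towards the lemon, measured at 0.262 rad, with the pin back at its home height; it was lifted by the pad's underside without gripping, the hand is clear, and I handed the job in, though no verdict was returned.

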